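Press home a row of domed discs along a mirror frame

TASK

Along the side of the wooden mirror frame that faces the robot, five domed resin discs still stand a few millimetres proud of their holes. Run a fingertip lightly along this row, disc after disc from the end next to the finished side to the end next to the empty corner hole, so that every disc is pressed fully home like those of the finished side. Pick nothing up, do not press hard, and leave the loose spare discs, the bottle and its cap where they are.

Things in the scene. Friction and masses are not known exactly. Their poses are not given: they have to be found in the camera images.
- mat: soft grey foam mat, 330 x 330 mm, 10 mm thick, fixed to the table, same heading as the frame, which is centred on it and cannot slide. Pressed down, the frame sinks level into the foam by about 1 mm per 4 N and springs back when let go. Origin: centre of the underside
- frame: pale wood frame lying on the mat, 300 x 300 mm, 22 mm thick, sides 50 mm wide round a mirror. Origin: centre of the underside, z up. 24 holes of 30 mm along the sides, 41.7 mm apart, on a 250 mm square. The -x side, towards the robot, carries the proud row at x = -125 mm: disc 1 at y = +83.3 mm to disc 5 at y = -83.3 mm. The +y side is finished; +x and -y have empty holes
- finished_corner (a point): crown of the corner disc beside disc 1, home, at (-125, +125) mm on the frame: the near end of the finished side of seven discs. All discs are milky white, 30 mm across: an 8 mm straight girdle under a smooth 6 mm dome. Home, the girdle is flush with the frame's face and only the dome stands out
- empty_corner (a point): mouth centre of the empty corner hole after disc 5, at (-125, -125) mm on the frame, level with its face, 22 mm above its underside; 30 mm across, 9 mm deep
- mirror (a point): centre of the mirror pane's surface, 200 mm square, 10 mm below the frame's face
- disc1 (a joint): how far disc 1 of the proud row has been pushed in, in m: 0 = standing 4.5 mm proud, 0.0045 = fully home (hard stop); it starts between 0 and 0.0012. A snug push fit: yields to about 3 N, then stays where it is left; it cannot come out or tip. Polished and slippery
- disc2 (a joint): how far disc 2 of the proud row has been pushed in, in m: 0 = standing 4.5 mm proud, 0.0045 = fully home (hard stop); it starts between 0 and 0.0012. A snug push fit: yields to about 3 N, then stays where it is left; it cannot come out or tip. Polished and slippery
- disc3 (a joint): how far disc 3 of the proud row has been pushed in, in m: 0 = standing 4.5 mm proud, 0.0045 = fully home (hard stop); it starts between 0 and 0.0012. A snug push fit: yields to about 3 N, then stays where it is left; it cannot come out or tip. Polished and slippery
- disc4 (a joint): how far disc 4 of the proud row has been pushed in, in m: 0 = standing 4.5 mm proud, 0.0045 = fully home (hard stop); it starts between 0 and 0.0012. A snug push fit: yields to about 3 N, then stays where it is left; it cannot come out or tip. Polished and slippery
- disc5 (a joint): how far disc 5 of the proud row has been pushed in, in m: 0 = standing 4.5 mm proud, 0.0045 = fully home (hard stop); it starts between 0 and 0.0012. A snug push fit: yields to about 3 N, then stays where it is left; it cannot come out or tip. Polished and slippery
- disc1_top (a point): crown (highest point) of the dome of disc 1 of the proud row; moves down with it. When home it lies 6 mm above the frame's face, 28 mm above its underside. Disc 1 is the one next to the finished corner
- disc2_top (a point): crown (highest point) of the dome of disc 2 of the proud row; moves down with it. When home it lies 6 mm above the frame's face, 28 mm above its underside
- disc3_top (a point): crown (highest point) of the dome of disc 3 of the proud row; moves down with it. When home it lies 6 mm above the frame's face, 28 mm above its underside
- disc4_top (a point): crown (highest point) of the dome of disc 4 of the proud row; moves down with it. When home it lies 6 mm above the frame's face, 28 mm above its underside
- disc5_top (a point): crown (highest point) of the dome of disc 5 of the proud row; moves down with it. When home it lies 6 mm above the frame's face, 28 mm above its underside. Disc 5 is the last, next to the empty corner hole
- spare_a: loose spare disc, 30 mm across, 14 mm high, dome up, lying on the mirror pane; origin: centre of its underside
- spare_b: second loose spare disc, the same, on the mirror pane
- bottle: small black resin bottle with a paper label and pointed spout, 44 mm across, 140 mm high, standing on the table to the left of the frame; origin: centre of its underside
- cap: pointed black bottle cap, 24 mm across, 34 mm high, standing on the table to the right of the frame; origin: centre of its underside

How it is judged:
On the way, in this order (a step that is already met when the one before it is completed fails the run):
1. disc 1, next to the finished side, is pushed in (value of joint disc1 above 0.0025 m), for 0.1 s.
2. then disc 2 (value of joint disc2 above 0.0025 m), for 0.1 s.
3. then disc 3, in the middle of the row (value of joint disc3 above 0.0025 m), for 0.1 s.
4. then disc 4 (value of joint disc4 above 0.0025 m), for 0.1 s.
5. then disc 5, the last of the row, next to the empty corner hole (value of joint disc5 above 0.0025 m), for 0.1 s.
At the end, for the whole second after the job is handed in: all five discs of the row are home to within 1.3 mm (joint above 0.0032 of 0.0045), and the spare discs, bottle and cap are within 15 mm of where they started (value of joint each of disc1, disc2, disc3, disc4, disc5 above 0.0032 m and distance of each of spare_a, spare_b, bottle, cap from where it was at the start of the episode below 0.015 m); the robot touches nothing.
It fails at once if the fingers press on the frame or its discs with more than 40 N (contact force between the fingers and frame above 40 N).
It fails at once if a spare disc is lifted or shifted by more than 15 mm (distance of spare_a from where it was at the start of the episode above 0.015 m).
It fails at once if the other spare disc is lifted or shifted by more than 15 mm (distance of spare_b from where it was at the start of the episode above 0.015 m).
It fails at once if the bottle is lifted or shifted by more than 15 mm (distance of bottle from where it was at the start of the episode above 0.015 m).
It fails at once if the bottle cap is lifted or shifted by more than 15 mm (distance of cap from where it was at the start of the episode above 0.015 m).
It also fails if it takes over 42 s, if anything falls off the work surface, if the arm or the gripper's body presses on something with over 40 N, if the wrist force passes 120 N, or if a joint passes its speed limit or range.

ROBOT

A 6-joint arm with a two-finger parallel gripper is mounted at the origin on the work surface. World frame = base frame: x ahead of the robot, y to its left, z up, the work surface at z = 0. Lengths are in m, angles in rad, forces in N, time in s.
With the tool pointing down it reaches from about 0.375 to 0.9 m from the base axis. Payload 3.1 kg.
Tool frame: the origin (TCP) lies midway between the tips of the shut fingers; the grasp point (between the pads) lies 19 mm behind it (bot.hold_point_z is the distance from the TCP to the grasp point, in m); z points along the fingers, y is the line along which they close (so a half turn about z gives the same grasp; the last joint's range is limited). The gripper opens to 85 mm and grips with 20 to 120 N. Pads are 22 mm wide; open, the fingers measure 114 mm over their backs; the gripper's body (76 mm by 85 mm) begins 54 mm behind the grasp point. The pads swing forward as they close: fully open they stand 13 mm farther back than shut.
Start: joints at [-1.472, 0.527, 1.433, -0, 1.181, -0.178], TCP at [0.171, -0.601, 0.197] pointing down, gripper open.
Joint ranges: [-3.08, 3.08], [-0.75, 2.2], [0.22, 2.44], [-1.43, 4.57], [0, 2.65], [-2.85, 2.85]. Speed limits (rad/s): [2.79, 2.79, 3.14, 3.14, 3.14, 3.14].

INTERFACE

Orientations are given as a unit quaternion [w, x, y, z].
In Python, from plant import bot gives the robot as it stands. The module is installed in compiled form; this text tells all that it offers.
- The arm moves only by the shell command python3 -m inch 'ROWS' [FORCE]. ROWS is a JSON object of lists of equal length, an entry for each row: "rotation": the turn, a rotation vector about the tool's x, y, z in rad, a list of three; "translation": the shift along the tool's x, y, z in cm, a list of three; "claw": the closure in counts, from 0 (fully open) to 255 (shut). A call has 1 to 20 rows; each row shifts and turns the commanded pose from where the row before left it, along the tool's axes as they then stand; what a row does not reach is not made up. A row lasts 1/8 s, in which the tool goes at most 62.5 mm and 10.7 degrees, less where a joint would pass 70% of its speed; a pose out of reach is approached as far as the arm can. A call is refused whole if a number of a shift passes 6.25 or a number of a turn 0.188, either way. A call with a gripper value outside its range is refused whole. The fingers move at their own pace and stop on an object; FORCE is the grip in N (left out, the last holds). Time passes only in rows, so rows that do not move let the fingers close. It gives the time, the measured TCP pose, the force, the opening and the grip force at its end, in the units of the state.
- bot.get_obs(): the state, without advancing time (a new reading comes with each control period).
- bot.get_image(name): name is "scene" or "top"; returns a dict with "image" (420x560x3 uint8, blue, green, red), "depth" (420x560 float32, m along the optical axis (not along the pixel's ray), 0 where there is no reading), "fov_y" (degrees; the focal length in pixels is half the picture's height over the tangent of half this angle, whatever the lens; pixels are square), "cx", "cy" (the principal point, pixels), "R" (3x3) and "t" (3): a world point X has camera coordinates R X + t. Camera axes: x right, y down, z forward; pixel columns grow to the right and rows downward; lengths in m; the calibration is good to about 2 mm. A picture is of the moment at which its call begins.
- bot.job_done(): hands the job in; it is judged then, once.
The state is a dict: "clock": time; "q": joint angles; "qd": joint speeds; "tau": joint torques, N m; "position": TCP position; "tool_rot": TCP orientation; "wrist_force": force on the tool from outside, world axes, zero at the start; "moment": the same for the moment, N m; "finger_gap": opening from 0.0 (shut) to 1.0 (fully open); "finger_force": force on a finger pad.
Only numpy, scipy, OpenCV 4.12 (cv2) and the standard library are available. Lean on these libraries where they do the work, as an engineer would, in place of code of your own. Each camera call takes 0.05 s, during which the arm holds its last target. There are 200 camera calls.

## Working session

There is one attempt and no reset: what is moved stays moved. The work goes in short steps, Python scripts to look and compute and a shell command to move; the robot and the scene stay as the last step left them, time stands still between calls to the robot, and variables do not carry over. Pictures are saved under pics/ and viewed, at most 10 in all, crops included, and the job is handed in when it is done.

```bash
mkdir -p pics; python3 - <<'E'
from plant import bot
import cv2,numpy as np
o=bot.get_obs();print(o)
for n in("top","scene"):
    d=bot.get_image(n);cv2.imwrite(f"pics/{n}0.png",d["image"]);np.savez(f"{n}0.npz",**d)
    print(n,d["fov_y"],d["cx"],d["cy"],d["R"],d["t"])
E
```

```text
{'clock': 0.0, 'q': array([-1.47152022e+00,  5.28498720e-01,  1.43389837e+00, -1.13666541e-05,
        1.18141649e+00, -1.78524932e-01]), 'qd': array([ 6.51298909e-04, -6.45039242e-05, -1.61466945e-03, -1.00916760e-03,
        1.25835262e-03,  4.77609347e-04]), 'tau': array([-2.88963733e-03, -4.42362213e+01, -1.78024507e+01, -2.68997892e-04,
        8.46293871e-03, -1.73140734e-05]), 'position': array([ 0.17133081, -0.60023023,  0.19591497]), 'tool_rot': array([-1.10980065e-03,  9.90367912e-01,  1.38456365e-01,  3.87385978e-05]), 'wrist_force': array([ 0.64251377, -0.24033631, -0.17906663]), 'moment': array([ 0.05673831, -0.04269849, -0.01663475]), 'finger_force': 0.0, 'finger_gap': 1.0022268589921035}
top 46.290674048368786 281.6770109094199 207.42747865862168 [[ 0.00636856 -0.99988906  0.01346495]
 [-0.98380002 -0.00867738 -0.17905925]
 [ 0.17915623 -0.01210647 -0.98374615]] [-0.00686815  0.57486291  1.45325223]
scene 48.25975554095571 283.92531801369563 208.99085658731676 [[-0.41726806  0.90877818  0.00309529]
 [ 0.74175919  0.34254468 -0.57659037]
 [-0.52505302 -0.23829679 -0.81702752]] [ 0.21485751 -0.3798618   1.56828054]
```

View pics/top0.png

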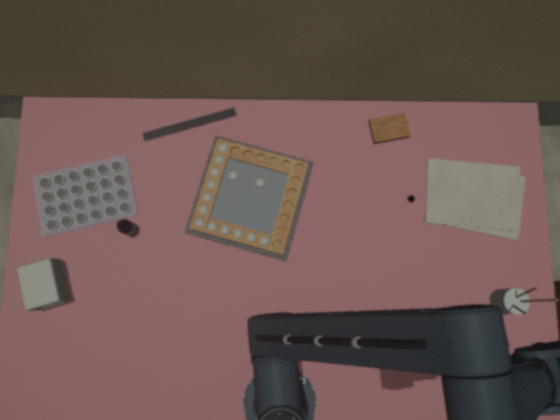

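View pics/scene0.png

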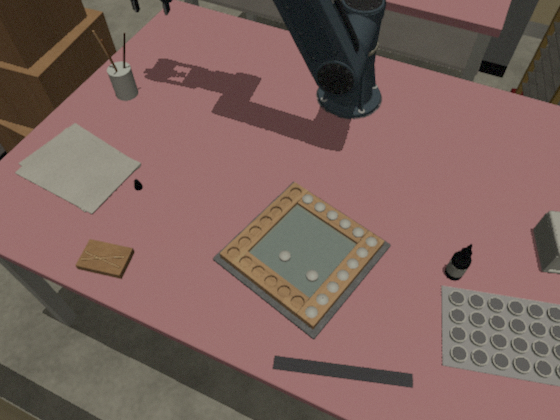

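The top view shows the frame near (250,197), turned a little. The finished corner disc is at about (198,223), the proud row runs to (264,240), and the empty corner is at (277,244). The bottle is at (127,228) and the cap at (411,199), both well away.

```bash
cat > h.py <<'E'
import numpy as np,cv2
def cast(d,uv,z):
    f=210/np.tan(np.radians(d["fov_y"])/2); uv=np.atleast_2d(uv).astype(float)
    r=np.c_[(uv[:,0]-d["cx"])/f,(uv[:,1]-d["cy"])/f,np.ones(len(uv))]@d["R"]
    c=-d["R"].T@d["t"]; return c+r*((z-c[2])/r[:,2])[:,None]
E
python3 - <<'E'
from h import *
for n,roi in(("top",(170,120,330,270)),("scene",(200,170,400,340))):
    d=dict(np.load(n+"0.npz"));im=d["image"];hsv=cv2.cvtColor(im,cv2.COLOR_BGR2HSV)
    m=np.zeros(im.shape[:2],np.uint8);x0,y0,x1,y1=roi;m[y0:y1,x0:x1]=255
    wood=cv2.inRange(hsv,(8,90,80),(25,255,255))&m
    wood=cv2.morphologyEx(wood,cv2.MORPH_OPEN,np.ones((2,2)))
    cs,_=cv2.findContours(wood,cv2.RETR_EXTERNAL,cv2.CHAIN_APPROX_NONE);c=max(cs,key=cv2.contourArea)
    p=cast(d,c[:,0],0.032)[:,:2]
    rc=cv2.minAreaRect((p*1000).astype(np.float32));print(n,"rect mm",rc)
    white=cv2.inRange(hsv,(0,0,135),(179,75,255))&m
    k,_,st,ce=cv2.connectedComponentsWithStats(white)
    for i in range(1,k):
        if st[i,4]>12: print(st[i,4],ce[i].round(1),cast(d,ce[i],0.037)[0].round(4), "depth",d["depth"][int(ce[i][1]),int(ce[i][0])].round(3))
E
```

```text
top rect mm ((613.59765625, 94.97345733642578), (298.61004638671875, 299.47833251953125), 74.79727935791016)
26 [174.  120.8] [0.8552 0.3423 0.037 ] depth 1.6
12370 [251.7 194. ] [0.6192 0.0906 0.037 ] depth 1.539
44 [221.3 146.9] [0.7703 0.1892 0.037 ] depth 1.553
41 [217.3 159.9] [0.7277 0.2006 0.037 ] depth 1.539
45 [213.6 171.8] [0.6889 0.2113 0.037 ] depth 1.536
27 [232.5 175.1] [0.679  0.1517 0.037 ] depth 1.54
46 [209.5 184.1] [0.6494 0.2228 0.037 ] depth 1.527
28 [259.5 182.2] [0.657  0.0671 0.037 ] depth 1.537
50 [205.5 197.1] [0.6082 0.2337 0.037 ] depth 1.528
44 [201.6 209.6] [0.5687 0.2442 0.037 ] depth 1.521
40 [197.8 222.8] [0.5275 0.2544 0.037 ] depth 1.505
34 [211.2 226. ] [0.5177 0.2132 0.037 ] depth 1.502
34 [223.8 229.4] [0.5075 0.1742 0.037 ] depth 1.495
44 [236.3 233. ] [0.4969 0.1358 0.037 ] depth 1.499
35 [250.1 236.4] [0.4866 0.0932 0.037 ] depth 1.489
41 [262.7 240.2] [0.4752 0.0548 0.037 ] depth 1.496
scene rect mm ((623.276123046875, 104.4415283203125), (300.6001281738281, 302.5731506347656), 74.65579223632812)
18133 [297.  252.5] [0.6442 0.0954 0.037 ] depth 1.197
75 [307.6 198.1] [0.4765 0.0531 0.037 ] depth 1.271
76 [319.6 206. ] [0.4873 0.0927 0.037 ] depth 1.257
75 [332.3 214.2] [0.4978 0.1333 0.037 ] depth 1.24
76 [345.1 223. ] [0.5099 0.174  0.037 ] depth 1.227
79 [358.2 231.5] [0.5207 0.2141 0.037 ] depth 1.207
84 [371.2 241.7] [0.5357 0.2546 0.037 ] depth 1.197
94 [361.8 252.3] [0.5754 0.2429 0.037 ] depth 1.181
75 [284.6 255.1] [0.6641 0.0701 0.037 ] depth 1.172
95 [352.5 263.5] [0.6152 0.2326 0.037 ] depth 1.156
78 [311.9 275. ] [0.6866 0.1537 0.037 ] depth 1.142
103 [342.6 275.1] [0.6555 0.2215 0.037 ] depth 1.141
101 [332.4 287.2] [0.6961 0.2108 0.037 ] depth 1.12
111 [322.1 299.3] [0.7353 0.2    0.037 ] depth 1.103
112 [311.1 312.2] [0.7757 0.1889 0.037 ] depth 1.084
```

```bash
python3 -m inch '{"translation":[[3.6,-2.6,0],[3.6,-2.6,0],[3.6,-2.6,0],[3.6,-2.6,0],[3.6,-2.6,0],[3.6,-2.6,0],[3.6,-2.6,0],[3.6,-2.6,0],[3.6,-2.6,0],[3.6,-2.6,0],[1.9,-4.3,0],[1.9,-4.3,0],[1.9,-4.3,0],[1.9,-4.3,0],[1.9,-4.3,0],[1.9,-4.3,0],[1.9,-4.3,0],[1.9,-4.3,0],[1.9,-4.3,0],[1.9,-4.3,0]],"rotation":[[0,0,0],[0,0,0],[0,0,0],[0,0,0],[0,0,0],[0,0,0],[0,0,0],[0,0,0],[0,0,0],[0,0,0],[0,0,0],[0,0,0],[0,0,0],[0,0,0],[0,0,0],[0,0,0],[0,0,0],[0,0,0],[0,0,0],[0,0,0]],"claw":[255,255,255,255,255,255,255,255,255,255,255,255,255,255,255,255,255,255,255,255]}' 20
python3 -m inch '{"translation":[[0,0,0],[0,0,0],[0,0,0],[0,0,0],[0,0,0]],"rotation":[[0,0,0.181],[0,0,0.181],[0,0,0.181],[0,0,0],[0,0,0]],"claw":[255,255,255,255,255]}'
```

```text
clock: 2.6
position: [0.5109, 0.2149, 0.1966]
tool_rot: [0.0, 0.99, 0.139, -0.0]
wrist_force: [-0.3, 0.9, -0.4]
finger_gap: 0.0
finger_force: 0.0
clock: 3.22
position: [0.5109, 0.2133, 0.1967]
tool_rot: [0.0, 0.991, -0.131, -0.0]
wrist_force: [-0.2, -0.2, -0.1]
finger_gap: 0.001
finger_force: 0.0
```

```bash
python3 -m inch '{"translation":[[0.8,-0.25,3],[0,0,4],[0,0,4],[0,0,2.5],[0,0,1.2],[0,0,0]],"rotation":[[0,0,0],[0,0,0],[0,0,0],[0,0,0],[0,0,0],[0,0,0]],"claw":[255,255,255,255,255,255]}'
python3 - <<'E'
from plant import bot
import cv2
d=bot.get_image("scene")
cv2.imwrite("pics/s1.png",cv2.resize(d["image"][150:290,260:440],None,fx=4,fy=4,interpolation=cv2.INTER_CUBIC))
E
```

```text
clock: 3.98
position: [0.5193, 0.2136, 0.0495]
tool_rot: [0.0, 0.991, -0.132, -0.001]
wrist_force: [0.3, -0.6, 0.0]
finger_gap: 0.002
finger_force: 0.0
```

View pics/s1.png

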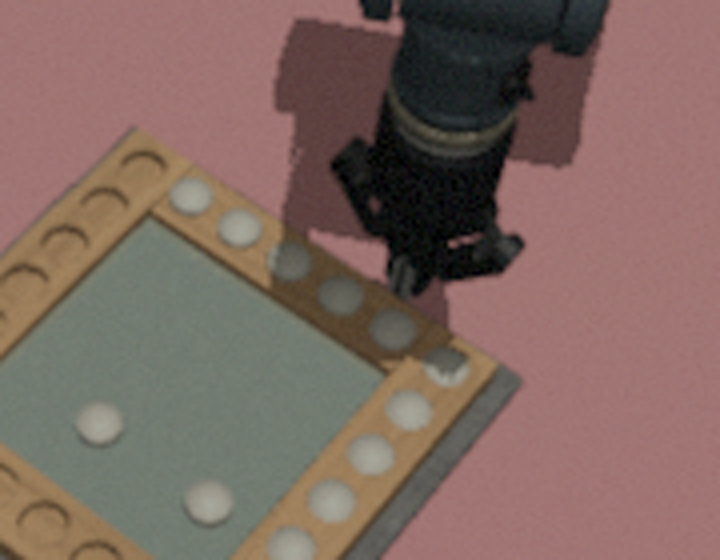

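The crop shows the visible finger end at about (405,290), while disc 1 is at (393,328). That gap looks larger than the height explains, so I'll project the reported TCP into both views.

```bash
python3 - <<'E'
from plant import bot
from h import *
p=bot.get_obs()["position"];print(p)
for n in("scene","top"):
    d=bot.get_image(n);f=210/np.tan(np.radians(d["fov_y"])/2)
    for q in(p,p+[0,0,.02],np.array([.5192,.2137,.041])):
        c=d["R"]@q+d["t"];u=np.array([f*c[0]/c[2]+d["cx"],f*c[1]/c[2]+d["cy"]]);print(n,u.round(1),"crop",((u-[260,150])*4).round())
        if n=="scene":print(c[2].round(3),d["depth"][int(u[1])-8:int(u[1])+5,int(u[0])].round(3))
d=bot.get_image("scene");a=d["image"][195:245,325:375]
a=cv2.convertScaleAbs(a,alpha=1.8,beta=30)
cv2.imwrite("pics/s2.png",cv2.resize(a,None,fx=11,fy=11,interpolation=cv2.INTER_NEAREST))
E
```

```text
[0.51995405 0.21375936 0.05027807]
scene [358.9 228.5] crop [395. 314.]
1.203 [1.163 1.162 1.169 1.267 1.233 1.233 1.23  1.224 1.212 1.214 1.211 1.209
 1.211]
scene [359.9 224.2] crop [400. 297.]
1.187 [1.146 1.152 1.155 1.156 1.159 1.161 1.162 1.168 1.233 1.231 1.228 1.223
 1.21 ]
scene [358.4 230.2] crop [394. 321.]
1.211 [1.169 1.267 1.233 1.233 1.23  1.224 1.212 1.214 1.211 1.209 1.211 1.208
 1.209]
top [210.5 224.7] crop [-198.  299.]
top [209.6 223.7] crop [-202.  295.]
top [210.9 225.4] crop [-197.  301.]
```

View pics/s2.png

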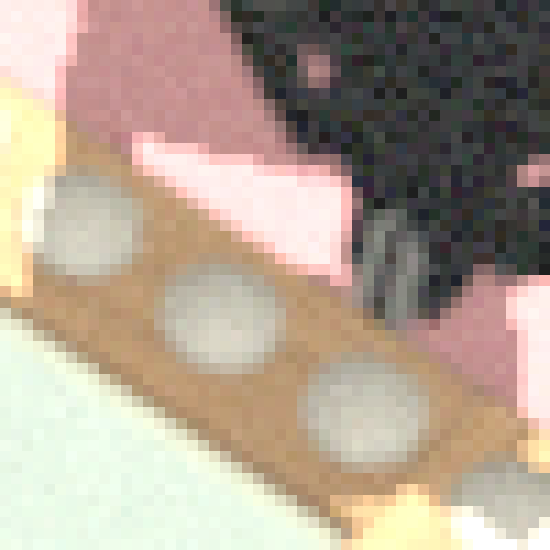

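```bash
python3 - <<'E'
from plant import bot
from h import *
o=bot.get_obs();p=o["position"];print(p,o["q"].round(3))
for n,(x0,y0,x1,y1) in(("scene",(325,185,400,245)),("top",(190,190,250,250))):
    d=bot.get_image(n);f=210/np.tan(np.radians(d["fov_y"])/2)
    v,u=np.mgrid[y0:y1,x0:x1];z=d["depth"][v,u]
    c=np.stack([(u-d["cx"])/f*z,(v-d["cy"])/f*z,z],-1).reshape(-1,3);w=(c-d["t"])@d["R"]
    im=d["image"][v,u].reshape(-1,3).max(1)
    # tool-frame coordinates about the TCP
    ax=np.array([.9657,-.26,0]);ay=np.array([-.26,-.9657,0]);r=w-p
    t=np.c_[r@ax,r@ay,w[:,2]]
    k=(z.ravel()>0)&(abs(t[:,0])<.06)&(abs(t[:,1])<.06)&(t[:,2]>.047)&(t[:,2]<.13)
    uv=np.c_[u.ravel(),v.ravel()][k];t=t[k];s=t[:,2].argsort()[:45]
    print(n,k.sum())
    for i in s[::2]:print(uv[i],(t[i]*1000).round())
E
```

```text
[0.52053482 0.21392138 0.05114625] [0.191 0.653 1.711 0.    0.775 2.027]
scene 98
[362 223] [ 2. -5. 84.]
[359 223] [ 9. -1. 88.]
[360 223] [ 9. -3. 91.]
[363 223] [ 6. -9. 92.]
[356 218] [ 6. 12. 94.]
[357 221] [12.  4. 96.]
[359 221] [10.  0. 97.]
[363 222] [ 7. -9. 98.]
[362 222] [ 9. -8. 99.]
[356 217] [ 6. 12. 99.]
[366 220] [ -2. -12. 100.]
[358 220] [ 11.   3. 101.]
[363 221] [  6.  -8. 101.]
[361 222] [ 12.  -6. 101.]
[357 217] [  6.  10. 102.]
[367 219] [ -4. -13. 102.]
[364 221] [  6. -11. 104.]
[361 221] [ 11.  -5. 104.]
[361 220] [  9.  -4. 105.]
[356 215] [  6.  14. 106.]
[366 219] [  0. -12. 106.]
[358 218] [ 10.   5. 107.]
[365 221] [  7. -14. 107.]
top 1
[224 231] [-8. 45. 47.]
```

The fingertip's visible end is at about (361,223). By depth it sits 30–35 mm higher than the reported TCP, though it lines up laterally with disc 1. I'll descend in guarded steps and go by force.

```bash
for i in 1; do python3 -m inch '{"translation":[[0,0,0.3],[0,0,0.3],[0,0,0]],"rotation":[[0,0,0],[0,0,0],[0,0,0]],"claw":[255,255,255]}'; done
python3 -m inch '{"translation":[[0,0,0.2],[0,0,0]],"rotation":[[0,0,0],[0,0,0]],"claw":[255,255]}'
python3 -m inch '{"translation":[[0,0,0.2],[0,0,0]],"rotation":[[0,0,0],[0,0,0]],"claw":[255,255]}'
```

```text
clock: 4.65
position: [0.5192, 0.2136, 0.0436]
tool_rot: [0.0, 0.991, -0.132, -0.0]
wrist_force: [-0.4, -0.5, 0.2]
finger_gap: 0.005
finger_force: 0.0
clock: 4.9
position: [0.5194, 0.2137, 0.0417]
tool_rot: [0.0, 0.991, -0.132, -0.0]
wrist_force: [-0.2, 0.9, -0.5]
finger_gap: 0.004
finger_force: 0.0
clock: 5.15
position: [0.5194, 0.2137, 0.0398]
tool_rot: [0.0, 0.991, -0.132, -0.0]
wrist_force: [-0.7, 1.4, -0.2]
finger_gap: -0.004
finger_force: 0.0
```

```bash
python3 -m inch '{"translation":[[0,0,0.2],[0,0,0]],"rotation":[[0,0,0],[0,0,0]],"claw":[255,255]}' | grep -E "pos|wrist"
python3 -m inch '{"translation":[[0,0,0.2],[0,0,0]],"rotation":[[0,0,0],[0,0,0]],"claw":[255,255]}'| grep -E "pos|wrist"
python3 -m inch '{"translation":[[0,0,0.2],[0,0,0]],"rotation":[[0,0,0],[0,0,0]],"claw":[255,255]}'| grep -E "pos|wrist"
python3 - <<'E'
from plant import bot
import cv2
d=bot.get_image("scene");a=d["image"][195:245,325:375]
a=cv2.convertScaleAbs(a,alpha=1.8,beta=30)
cv2.imwrite("pics/s3.png",cv2.resize(a,None,fx=11,fy=11,interpolation=cv2.INTER_NEAREST))
E
```

```text
position: [0.5194, 0.2137, 0.0378]
wrist_force: [-1.0, 0.1, -1.0]
position: [0.5194, 0.2137, 0.0358]
wrist_force: [0.0, -0.4, 1.6]
position: [0.5193, 0.2136, 0.0338]
wrist_force: [-0.0, -0.2, 0.3]
```

View pics/s3.png

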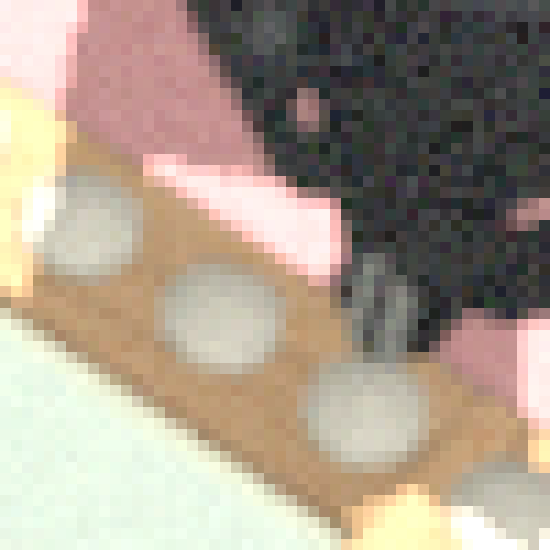

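The tip's lower edge is now at about (360,227), just behind disc 1's dome in the image, with no contact force. I'll check its height again by depth before going further.

```bash
cat > tip.py <<'E'
from plant import bot
from h import *
p=bot.get_obs()["position"];print(p.round(4))
d=bot.get_image("scene");f=210/np.tan(np.radians(d["fov_y"])/2)
c=d["R"]@p+d["t"];U,V=int(f*c[0]/c[2]+d["cx"]),int(f*c[1]/c[2]+d["cy"])
v,u=np.mgrid[V-25:V+15,U-20:U+20];z=d["depth"][v,u]
w=(np.stack([(u-d["cx"])/f*z,(v-d["cy"])/f*z,z],-1).reshape(-1,3)-d["t"])@d["R"]
r=w-p;t=np.c_[r@[.9657,-.26,0],r@[-.26,-.9657,0],w[:,2]]*1000
k=(z.ravel()>0)&(d["image"][v,u].reshape(-1,3).max(1)<95)&(abs(t[:,:2]).max(1)<25)&(t[:,2]>46)
uv=np.c_[u.ravel(),v.ravel()][k];t=t[k]
for i in t[:,2].argsort()[:16]:print(uv[i],t[i].round())
E
python3 tip.py
```

```text
[0.5194 0.2137 0.0338]
[360 227] [ 8. -5. 71.]
[357 225] [ 9.  3. 73.]
[358 226] [10. -0. 73.]
[359 227] [11. -4. 73.]
[356 225] [12.  4. 76.]
[359 226] [10. -3. 76.]
[359 225] [ 8. -2. 77.]
[361 226] [ 8. -7. 77.]
[355 222] [ 8. 11. 78.]
[356 223] [ 9.  7. 78.]
[360 226] [10. -6. 78.]
[362 226] [  7. -10.  79.]
[356 224] [12.  5. 79.]
[365 224] [ -3. -12.  79.]
[361 225] [ 7. -6. 80.]
[366 223] [ -6. -12.  80.]
```

```bash
python3 -m inch '{"translation":[[0,0,0.4],[0,0,0.4],[0,0,0.4],[0,0,0]],"rotation":[[0,0,0],[0,0,0],[0,0,0],[0,0,0]],"claw":[255,255,255,255]}' | grep -E "pos|wrist"
python3 -m inch '{"translation":[[0,0,0.3],[0,0,0]],"rotation":[[0,0,0],[0,0,0]],"claw":[255,255]}'| grep -E "pos|wrist"
python3 -m inch '{"translation":[[0,0,0.3],[0,0,0]],"rotation":[[0,0,0],[0,0,0]],"claw":[255,255]}'| grep -E "pos|wrist"
python3 tip.py
```

```text
position: [0.5191, 0.2136, 0.0214]
wrist_force: [-0.5, 1.2, -1.0]
position: [0.5193, 0.2136, 0.0187]
wrist_force: [0.3, 0.3, 0.1]
position: [0.5193, 0.2137, 0.0157]
wrist_force: [0.2, -0.1, -0.1]
[0.5193 0.2137 0.0157]
[355 229] [10.  6. 53.]
[354 226] [ 5. 13. 54.]
[359 231] [ 9. -6. 55.]
[357 230] [10. -1. 55.]
[358 231] [11. -4. 55.]
[360 230] [ 6. -7. 57.]
[356 229] [11.  3. 57.]
[360 229] [ 4. -5. 57.]
[358 230] [11. -3. 58.]
[354 225] [ 5. 13. 58.]
[355 228] [11.  6. 59.]
[364 228] [ -4. -12.  59.]
[361 230] [  8. -10.  62.]
[359 230] [11. -6. 62.]
[357 229] [12. -1. 62.]
[355 227] [11.  7. 63.]
```

```bash
for i in a; do python3 -m inch '{"translation":[[0,0,0.3],[0,0,0.3],[0,0,0]],"rotation":[[0,0,0],[0,0,0],[0,0,0]],"claw":[255,255,255]}' | grep -E "pos|wrist"; done
python3 -m inch '{"translation":[[0,0,0.15],[0,0,0]],"rotation":[[0,0,0],[0,0,0]],"claw":[255,255]}'| grep -E "pos|wrist"
python3 -m inch '{"translation":[[0,0,0.15],[0,0,0]],"rotation":[[0,0,0],[0,0,0]],"claw":[255,255]}'| grep -E "pos|wrist"
python3 -m inch '{"translation":[[0,0,0.15],[0,0,0]],"rotation":[[0,0,0],[0,0,0]],"claw":[255,255]}'| grep -E "pos|wrist"
```

```text
position: [0.5192, 0.2136, 0.0096]
wrist_force: [0.2, -0.7, 0.0]
position: [0.5194, 0.2137, 0.0083]
wrist_force: [0.7, -0.9, 1.4]
position: [0.5197, 0.2137, 0.007]
wrist_force: [0.2, 0.9, 0.5]
position: [0.5197, 0.2137, 0.0056]
wrist_force: [-0.0, -0.2, 2.4]
```

```bash
python3 -m inch '{"translation":[[0,0,0.15],[0,0,0]],"rotation":[[0,0,0],[0,0,0]],"claw":[255,255]}'| grep -E "pos|wrist"
python3 -m inch '{"translation":[[0,0,0.15],[0,0,0]],"rotation":[[0,0,0],[0,0,0]],"claw":[255,255]}'| grep -E "pos|wrist"
python3 -m inch '{"translation":[[0,0,0.1],[0,0,0]],"rotation":[[0,0,0],[0,0,0]],"claw":[255,255]}'| grep -E "pos|wrist"
```

```text
position: [0.5197, 0.2137, 0.0039]
wrist_force: [0.1, 0.4, 3.2]
position: [0.5196, 0.2137, 0.0024]
wrist_force: [-0.5, -0.6, 3.9]
position: [0.5197, 0.2137, 0.0017]
wrist_force: [-0.9, -0.2, 6.5]
```

```bash
python3 -m inch '{"translation":[[0,0,0.08],[0,0,0]],"rotation":[[0,0,0],[0,0,0]],"claw":[255,255]}'| grep -E "clock|pos|wrist"
python3 -m inch '{"translation":[[0,0,-0.9],[0,0,0]],"rotation":[[0,0,0],[0,0,0]],"claw":[255,255]}'| grep -E "pos|wrist"
python3 -m inch '{"translation":[[0,1.4,0],[0,1.4,0],[0,1.37,0],[0,0,0]],"rotation":[[0,0,0],[0,0,0],[0,0,0],[0,0,0]],"claw":[255,255,255,255]}'| grep -E "clock|pos|wrist"
```

```text
clock: 9.18
position: [0.5197, 0.2137, 0.0012]
wrist_force: [-0.6, -0.7, 8.8]
position: [0.5197, 0.2137, 0.01]
wrist_force: [0.2, 0.4, -0.1]
clock: 9.93
position: [0.5079, 0.172, 0.0095]
wrist_force: [0.8, -0.5, 0.7]
```

```bash
python3 -m inch '{"translation":[[0,-0.1,0.3],[0,0,0.2],[0,0,0.2],[0,0,0.1],[0,0,0]],"rotation":[[0,0,0],[0,0,0],[0,0,0],[0,0,0],[0,0,0]],"claw":[255,255,255,255,255]}'| grep -E "clock|pos|wrist"
python3 -m inch '{"translation":[[0,0,0.05],[0,0,0]],"rotation":[[0,0,0],[0,0,0]],"claw":[255,255]}'| grep -E "pos|wrist"
```

```text
clock: 10.55
position: [0.5093, 0.1746, 0.0019]
wrist_force: [0.5, -1.8, 5.3]
position: [0.5093, 0.1746, 0.0016]
wrist_force: [-0.6, -1.8, 7.2]
```

```bash
python3 -m inch '{"translation":[[0,0,0.05],[0,0,0]],"rotation":[[0,0,0],[0,0,0]],"claw":[255,255]}'| grep -E "pos|wrist"
python3 -m inch '{"translation":[[0,0,-0.9],[0,0,0],[0,1.4,0],[0,1.4,0],[0,1.35,0],[0,0,0],[0,0,0]],"rotation":[[0,0,0],[0,0,0],[0,0,0],[0,0,0],[0,0,0],[0,0,0],[0,0,0]],"claw":[255,255,255,255,255,255,255]}'| grep -E "clock|pos|wrist"
```

```text
position: [0.5093, 0.1746, 0.0013]
wrist_force: [-1.4, -1.2, 8.1]
clock: 11.92
position: [0.4982, 0.1341, 0.0096]
wrist_force: [-0.0, 0.4, -0.1]
```

Disc 3 is estimated at (0.4974, 0.134), so the tip is on target. Pressing it now.

```bash
python3 -m inch '{"translation":[[0,0,0.3],[0,0,0.2],[0,0,0.2],[0,0,0.15],[0,0,0]],"rotation":[[0,0,0],[0,0,0],[0,0,0],[0,0,0],[0,0,0]],"claw":[255,255,255,255,255]}'| grep -E "clock|pos|wrist"
python3 -m inch '{"translation":[[0,0,0.05],[0,0,0]],"rotation":[[0,0,0],[0,0,0]],"claw":[255,255]}'| grep -E "pos|wrist"
```

```text
clock: 12.55
position: [0.4985, 0.1345, 0.0015]
wrist_force: [-0.4, -0.8, 7.2]
position: [0.4985, 0.1345, 0.0013]
wrist_force: [-0.3, -0.6, 8.4]
```

```bash
python3 -m inch '{"translation":[[0,0,-0.9],[0,0,0],[0,1.4,0],[0,1.4,0],[0,1.35,0],[0,0,0],[0,0,0]],"rotation":[[0,0,0],[0,0,0],[0,0,0],[0,0,0],[0,0,0],[0,0,0],[0,0,0]],"claw":[255,255,255,255,255,255,255]}'| grep -E "clock|pos|wrist"
python3 -m inch '{"translation":[[0,0,0.3],[0,0,0.2],[0,0,0.2],[0,0,0.2],[0,0,0]],"rotation":[[0,0,0],[0,0,0],[0,0,0],[0,0,0],[0,0,0]],"claw":[255,255,255,255,255]}'| grep -E "clock|pos|wrist"
```

```text
clock: 13.68
position: [0.4872, 0.0941, 0.0096]
wrist_force: [1.4, -0.9, -0.1]
clock: 14.3
position: [0.4875, 0.0944, 0.0011]
wrist_force: [-0.1, 0.0, 8.4]
```

```bash
python3 -m inch '{"translation":[[0,0,-0.9],[0,0,0],[0,1.4,0],[0,1.4,0],[0,1.35,0],[0,0,0],[0,0,0]],"rotation":[[0,0,0],[0,0,0],[0,0,0],[0,0,0],[0,0,0],[0,0,0],[0,0,0]],"claw":[255,255,255,255,255,255,255]}'| grep -E "clock|pos|wrist"
python3 -m inch '{"translation":[[0,0,0.3],[0,0,0.2],[0,0,0.2],[0,0,0.2],[0,0,0]],"rotation":[[0,0,0],[0,0,0],[0,0,0],[0,0,0],[0,0,0]],"claw":[255,255,255,255,255]}'| grep -E "clock|pos|wrist"
```

```text
clock: 15.18
position: [0.4763, 0.054, 0.0096]
wrist_force: [0.3, 0.6, 0.6]
clock: 15.8
position: [0.4766, 0.0543, 0.001]
wrist_force: [-0.8, -1.1, 8.2]
```

All five presses ended near 8 N at the same height. I'll lift clear and take a look.

```bash
python3 -m inch '{"translation":[[0,0,-1.5],[0,0,-3],[0,0,-4],[0,0,-4],[0,2,-3],[0,4,0],[0,4,0],[0,4,0],[0,4,0],[0,0,0],[0,0,0]],"rotation":[[0,0,0],[0,0,0],[0,0,0],[0,0,0],[0,0,0],[0,0,0],[0,0,0],[0,0,0],[0,0,0],[0,0,0],[0,0,0]],"claw":[255,255,255,255,255,255,255,255,255,255,255]}'| grep -E "clock|pos|wrist"
python3 - <<'E'
from plant import bot
from h import *
d=bot.get_image("scene");D0=np.load("scene0.npz")["depth"]
a=d["image"][180:330,210:410];cv2.imwrite("pics/s4.png",cv2.resize(a,None,fx=4,fy=4,interpolation=cv2.INTER_CUBIC))
for n,(u,v) in dict(d5=(307.6,198.1),d4=(319.6,206),d3=(332.3,214.2),d2=(345.1,223),d1=(358.2,231.5),corner=(371.2,241.7),fin=(352.5,263.5)).items():
    s=np.s_[int(v)-2:int(v)+4,int(u)-2:int(u)+3];print(n,((np.median(d["depth"][s])-np.median(D0[s]))/.817*1000).round(1))
E
```

```text
clock: 17.18
position: [0.4286, -0.1188, 0.1558]
wrist_force: [-0.9, 0.3, 0.4]
d5 5.2
d4 4.5
d3 6.3
d2 4.6
d1 5.7
corner 1.3
fin 1.4
```

View pics/s4.png

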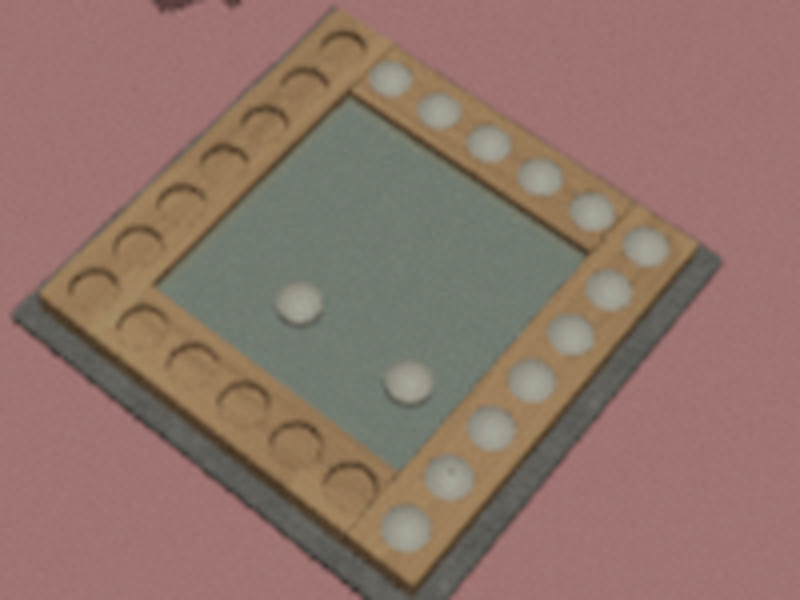

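The row, from crop (390,78) to (592,212), now looks like the finished side. By depth each disc dropped about 3–5 mm relative to the reference discs, and the spares at (300,302) and (408,382) haven't moved. The robot is clear, so I'm handing in.

```bash
python3 -c "
from plant import bot
print(bot.job_done())"
```

```text
the job is handed in; nothing more can be done
None
```

I pressed all five discs home in order, from the finished side to the empty corner, at about 8–9 N each, and handed the job in (no verdict came back); I used short hops rather than one continuous slide, and touched nothing else.

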